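# Press the snap cap home on a seed jar

### The job

One of the three seed jars in the rack has its white snap cap only resting on its neck. Take the cap presser from its wooden rest, set it squarely over that cap and press steadily down until the cap clicks fully home all round, without leaning on it so hard that the glass cracks (more than 25 N would). Then stand the presser back upright in its rest and let go, leaving the other jars and everything else on the bench alone.

Things in the scene. Friction and masses are not known exactly. Their poses are not given: they have to be found in the camera images.
- jar: the jar to be closed, origin at the centre of its underside. Clear glass, 50 mm wide, 72 mm tall, neck 38 mm wide, brown seeds inside, a rounded bead round the neck 13 mm below the rim. It stands fixed in a row with two like jars, 85 mm apart, in a pale wooden rack 270 x 84 mm and 17 to 27 mm high
- jar_rim (a point): centre of the glass rim of the jar to be closed, 75 to 85 mm above the bench (it differs from rack to rack); z up
- cap: the cap on that jar; origin at its lower edge. Pressed straight down it yields in two steps: it rides over the bead (force climbs to 9-13 N, then falls off, after 4 mm), then squeezes its springy liner and clicks under the bead at 15-19 N after 7 mm in all: the force dips by a newton or two, then climbs steeply as it bottoms out within a millimetre; at 19.5 N it is home. More than 25 N cracks the glass
- cap_top (a point): middle of the flat top of the cap: round white plastic snap cap, 51 mm across, 20.5 mm tall, 30 g. At first it rests loose and level on the bead, its top 11 mm above the jar's rim, 7 mm prouder than its neighbours; home, it is locked with its top 4 mm above the rim. Let go before the click, it springs back up a few mm
- presser: the cap presser; origin at the centre of its underside, z along its axis. A turned round wooden handle on a flat round aluminium head 64 mm across; in its underside a round recess 57 mm across (60 mm at its mouth) and 5 mm deep goes over the cap. 94 mm tall, 0.18 to 0.29 kg
- presser_grip (a point): middle of the presser's grip, on its axis, 61 mm above its underside, and so 56 mm above the flat floor of its recess, which bears on the cap's top; z along the axis. The handle is 30 mm thick from 19 mm below to 19 mm above this point and ends 33 mm above it
- rest_floor (a point): middle of the inner floor of the presser's rest, a shallow round wooden dish fixed to the bench, 94 mm across outside, 76 mm inside, its rim 8 mm above this floor, which is 5 mm above the bench. The presser stands in it on its head, its grip then 61 mm above this point
- jar_b: a closed jar, not to be touched; origin at the centre of its underside, its cap's top 76 mm above
- jar_c: the other closed jar, not to be touched; origin at the centre of its underside, its cap's top 76 mm above
- glue_bottle: bystander: white squeeze bottle with a pointed nozzle, 60 mm wide, 150 mm tall; origin at the centre of its underside
- thimble: bystander: brass thimble, 20 mm wide, 23 mm tall; origin at the centre of its underside
- weight: bystander: round steel paperweight with a knob, 48 mm wide, 49 mm tall; origin at the centre of its underside
- forceps: bystander: steel forceps lying flat, 145 mm long, 8 mm high; origin at the middle of its underside

How it is judged:
By the outcome, as a careful person would: the job done as asked, in the order asked, and still so for the second after the job is handed in, with the robot touching nothing.
It also fails if it takes over 58 s, if anything falls off the work surface, if the arm or the gripper's body presses on something with over 40 N, if the wrist force passes 120 N, or if a joint passes its speed limit or range.

### The arm

A 7-joint arm with a two-finger parallel gripper is mounted at the origin on the work surface. World frame = base frame: x ahead of the robot, y to its left, z up, the work surface at z = 0. Lengths are in mm, angles in rad, forces in N, time in s.
With the tool pointing down it reaches from about 425 to 950 mm from the base axis. Payload 16.7 kg.
Tool frame: the origin (TCP) lies on the front face of the gripper's body, between the roots of the fingers; the fingertips stand 97 mm ahead of it and the grasp point (between the pads) lies 78 mm ahead of it; z points along the fingers, y is the line along which they close (so a half turn about z gives the same grasp; the last joint's range is limited). The gripper opens to 94 mm and grips with 3 to 60 N. Pads are 16 mm wide; open, the fingers measure 119 mm over their backs; the gripper's body (75 mm by 177 mm) begins 78 mm behind the grasp point.
Start: joints at [0.956, 0.426, 0.074, 1.606, -0.034, 1.111, -0.067], TCP at [303.132, -603.069, 302.667] pointing down, gripper open.
Joint ranges: [-2.85, 2.85], [-0.5, 2.14], [-1.23, 1.37], [0.21, 2.46], [-1.02, 4.16], [0.16, 2.05], [-2.73, 2.73]. Speed limits (rad/s): [1.89, 1.89, 2.39, 2.39, 3.01, 3.01, 3.01].

### API

Orientations are given as a 3x3 rotation matrix whose columns are the frame's x, y, z axes.
In Python, from plant import env, fingers, viewer, ticket gives the robot as it stands. Calls block until the motion is done:
- env.goto(position, orientation): joint-space move of the TCP to a pose.
- env.line_to(position, rotation=None, speed=150, force_limit=None): straight line of the TCP; rotation=None keeps the orientation; speed is the mean speed in mm/s. With force_limit (N) it stops when the force on the tool has changed by that much, and returns True; else False.
- env.move_j(angles): joint-space move.
- fingers.command_gripper(opening, force=None): opening from 0.0 (shut) to 1.0 (fully open); force is the grip in N (None keeps the last); returns when the fingers have stopped.
- env.dwell(seconds).
- env.ik(position, orientation): joint angles nearest the present ones, or None.
- env.get_obs(): the state.
- viewer.grab_frame(name): name is "scene" or "top" or "wrist"; returns a dict with "img" (420x560x3 uint8, blue, green, red), "mtx" (3x3 intrinsics, pixels), "distortion" ([k1, k2, p1, p2, k3] as OpenCV has them; the pictures are not rectified), "T" (4x4, takes a point from camera to world coordinates); the wrist camera has in their place "tool_from_camera" (4x4, takes a point from camera to tool coordinates, whose origin is the TCP and whose axes are the flange's). Camera axes: x right, y down, z forward; pixel columns grow to the right and rows downward; lengths in mm; the calibration is good to about 2 mm. A picture is of the moment at which its call begins: read the wrist's pose just before it. There is no depth.
A pose or a line that the arm cannot do raises env.MotionError and nothing moves.
- ticket.hand_in(): hands the job in; it is judged then, once.
The state is a dict: "time_s": time; "joint_pos": joint angles; "joint_velocities": joint speeds; "tau": joint torques, N m; "eef_pos": TCP position; "orientation": TCP orientation; "force": force on the tool from outside, world axes, zero at the start; "ft_torque": the same for the moment, N m; "grip_width": opening from 0.0 (shut) to 1.0 (fully open); "finger_force": force on a finger pad.
Only numpy, scipy, OpenCV 4.12 (cv2) and the standard library are available. Lean on these libraries where they do the work, as an engineer would, in place of code of your own. Each camera call takes 0.05 s, during which the arm holds its last target. There are 200 camera calls.

## Working session

There is one attempt and no reset: what is moved stays moved. The work goes in short steps, each a Python script; the robot and the scene stay as the last script left them, time stands still between calls to the robot, and variables do not carry over. Pictures are saved under pics/ and viewed, at most 10 in all, crops included, and the job is handed in when it is done.

```bash
ls; mkdir -p pics; python3 - <<'E'
from plant import env, fingers, viewer, ticket
import cv2,numpy as np
for n in("scene","top"):
    f=viewer.grab_frame(n); cv2.imwrite(f"pics/{n}0.png",f["img"]); print(n,f["mtx"].tolist(),f["distortion"],np.round(f["T"],3).tolist())
f=viewer.grab_frame("wrist");print(f["mtx"].tolist(),np.round(f["tool_from_camera"],3).tolist())
o=env.get_obs();print(o["time_s"],o["eef_pos"],o["orientation"],o["force"],o["grip_width"])
E
```

```text
pics
scene [[504.05404556051155, 0.0, 282.06182440965284], [0.0, 504.05404556051155, 207.49509273050114], [0.0, 0.0, 1.0]] [0.03361636 0.         0.         0.         0.        ] [[-0.499, 0.477, -0.724, 1436.098], [0.867, 0.263, -0.424, 555.434], [-0.011, -0.839, -0.545, 688.397], [0.0, 0.0, 0.0, 1.0]]
top [[488.41808781318014, 0.0, 283.74834513916556], [0.0, 488.41808781318014, 206.40156533574523], [0.0, 0.0, 1.0]] [-0.09943377  0.          0.          0.          0.        ] [[0.018, -0.993, 0.113, 459.106], [-1.0, -0.017, 0.006, 70.936], [-0.004, -0.113, -0.994, 1493.556], [0.0, 0.0, 0.0, 1.0]]
[[353.81205460983307, 0.0, 275.18160332832], [0.0, 353.81205460983307, 211.3356001967137], [0.0, 0.0, 1.0]] [[-0.0, -0.961, -0.278, 81.022], [1.0, -0.0, -0.0, -0.263], [0.0, -0.278, 0.961, -82.384], [0.0, 0.0, 0.0, 1.0]]
0.15 [ 303.03723922 -602.89874123  302.15431915] [[ 8.93474611e-01  4.49113397e-01 -5.24461493e-04]
 [ 4.49113691e-01 -8.93474251e-01  8.09718862e-04]
 [-1.04937250e-04 -9.59006082e-04 -9.99999535e-01]] [-0.60269998 -0.71731899 -0.3103154 ] 1.0028041107858083
```

View pics/scene0.png

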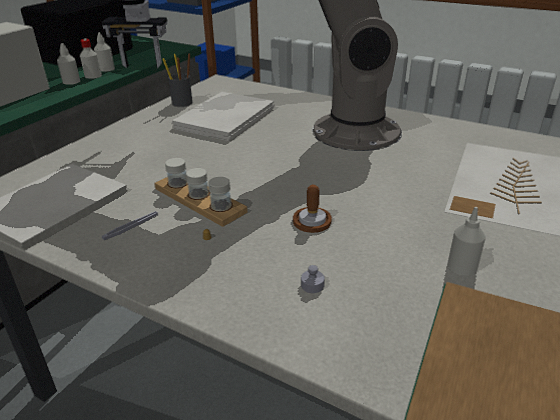

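View pics/top0.png

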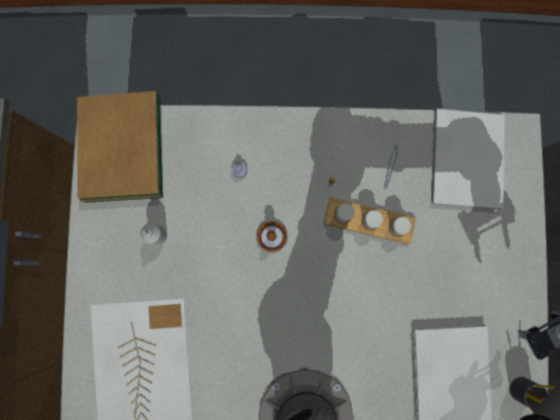

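The scene view shows three jars at about (175,170), (197,183) and (220,195), with the presser in its rest at (313,205). The top view has the caps at (345,211), (374,219) and (402,225), and the rest at (272,236). Next I'll turn these into positions and zoom in.

```bash
cat > h.py <<'E'
from plant import env, fingers, viewer, ticket
import cv2,numpy as np
def pose():
    o=env.get_obs();T=np.eye(4);T[:3,:3]=o["orientation"];T[:3,3]=o["eef_pos"];return T
def frame(n):
    P=pose() if n=="wrist" else None
    f=viewer.grab_frame(n)
    if n=="wrist": f["T"]=P@f["tool_from_camera"]
    return f
def ray(f,uv):
    p=cv2.undistortPoints(np.array([[uv]],float),f["mtx"],np.array(f["distortion"]))[0,0]
    return f["T"][:3,3],f["T"][:3,:3]@np.array([p[0],p[1],1.])
def at_z(f,uv,z):
    c,d=ray(f,uv);return c+d*(z-c[2])/d[2]
def proj(f,X):
    Ti=np.linalg.inv(f["T"]);r=cv2.Rodrigues(Ti[:3,:3])[0]
    return cv2.projectPoints(np.array(X,float).reshape(-1,3),r,Ti[:3,3],f["mtx"],np.array(f["distortion"]))[0][:,0]
def R(a):  # tool down, tool y along angle a from world... y=(−sin.. ) 
    c,s=np.cos(a),np.sin(a);return np.array([[c,s,0],[s,-c,0],[0,0,-1.]])
E
python3 - <<'E'
from h import *
f=frame("top")
for n,uv,z in[("rest",(272,236),10),("ptop",(272,236),99),("j1",(345,211),85),("j2",(374,219),85),("j3",(402,225),85),("weight",(239,169),20),("bottle",(151,234),80),("thimble",(332,181),10)]: print(n,at_z(f,uv,z).round(1))
s=frame("scene");c=cv2.resize(s["img"][140:250,130:350],None,fx=3.5,fy=3.5,interpolation=cv2.INTER_CUBIC);cv2.imwrite("pics/crop1.png",c)
E
```

```text
rest [536.3 113.6  10. ]
ptop [531.7 111.   99. ]
j1 [608.6 -98.9  85. ]
j2 [ 586.7 -183.4   85. ]
j3 [ 570.5 -265.3   85. ]
weight [739.4 218.8  20. ]
bottle [531.7 465.2  80. ]
thimble [708.7 -67.6  10. ]
```

View pics/crop1.png

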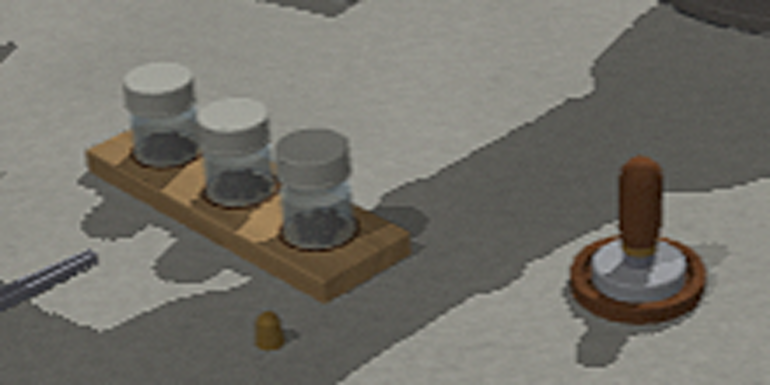

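The jar nearest the presser, at (318,190) in the crop, seems to show a taller glass gap under its cap. I'll confirm that with an oblique wrist view.

```bash
python3 - <<'E'
from h import *
tc=viewer.grab_frame("wrist")["tool_from_camera"]
tgt=np.array([590,-175,70.]);best=[]
q0=env.get_obs()["joint_pos"]
for el in(25,35,45):
  for az in range(0,360,20):
    for roll in(0,90,180,270):
      e,a=np.radians([el,az]);d=np.array([np.cos(e)*np.cos(a),np.cos(e)*np.sin(a),np.sin(e)])
      z=-d;x=np.cross(z,[0,0,1]);x/=np.linalg.norm(x);C=np.eye(4)
      Rr=cv2.Rodrigues(np.array([0,0,np.radians(roll)]))[0]
      C[:3,:3]=np.c_[x,np.cross(z,x),z]@Rr;C[:3,3]=tgt+330*d
      T=C@np.linalg.inv(tc);tip=T[:3,3]+97*T[:3,2]
      if min(tip[2],T[2,3])<170: continue
      try:q=env.ik(T[:3,3],T[:3,:3])
      except Exception as ex: q=None
      if q is not None: best.append((el,az,roll,round(np.abs(q-q0).max(),2),T[:3,3].round(),tip.round()))
for b in sorted(best,key=lambda b:(b[0],b[3]))[:14]: print(*b)
E
```

```text
35 100 180 0.94 [563. -22. 246.] [574. -82. 171.]
35 60 180 0.97 [668. -40. 246.] [638. -93. 171.]
35 80 180 1.0 [617. -22. 246.] [607. -82. 171.]
35 40 180 1.05 [709. -75. 246.] [ 663. -114.  171.]
35 120 180 1.09 [512. -40. 246.] [543. -93. 171.]
35 20 180 1.19 [ 736. -122.  246.] [ 679. -143.  171.]
35 140 180 1.25 [471. -75. 246.] [ 518. -114.  171.]
35 0 180 1.37 [ 746. -175.  246.] [ 685. -175.  171.]
35 160 180 1.48 [ 444. -122.  246.] [ 501. -142.  171.]
35 340 180 1.57 [ 736. -228.  246.] [ 679. -208.  171.]
35 320 180 1.77 [ 709. -275.  246.] [ 662. -236.  171.]
35 300 180 1.94 [ 668. -310.  246.] [ 637. -257.  171.]
35 280 180 2.08 [ 617. -328.  246.] [ 606. -268.  171.]
35 260 180 2.2 [ 563. -328.  246.] [ 573. -268.  171.]
```

```bash
python3 - <<'E'
from h import *
tc=viewer.grab_frame("wrist")["tool_from_camera"]
e,a=np.radians([35,-10]);d=np.array([np.cos(e)*np.cos(a),np.cos(e)*np.sin(a),np.sin(e)])
z=-d;x=np.cross(z,[0,0,1]);x/=np.linalg.norm(x);C=np.eye(4)
C[:3,:3]=np.c_[-x,-np.cross(z,x),z];C[:3,3]=np.array([590,-175,70.])+330*d
T=C@np.linalg.inv(tc);env.goto(T[:3,3],T[:3,:3])
f=frame("wrist");cv2.imwrite("pics/w1.png",f["img"][::-1,::-1]);np.savez("w1.npz",**{k:np.array(f[k]) for k in("T","mtx","distortion","img")})
print(env.get_obs()["time_s"])
E
```

```text
2.4417
```

View pics/w1.png

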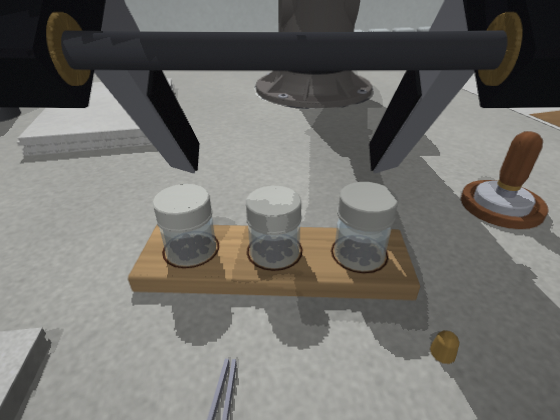

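In this flipped picture the caps sit at (182,200), (274,202) and (367,200), and the presser is at the right. The right jar looks proud, so I'll enlarge it.

```bash
python3 - <<'E'
import numpy as np,cv2
i=np.load("w1.npz")["img"][::-1,::-1][175:300,135:425]
i=cv2.resize(i,None,fx=2.75,fy=2.75,interpolation=cv2.INTER_CUBIC);cv2.imwrite("pics/w1c.png",cv2.convertScaleAbs(i,alpha=1.3))
E
```

```text
(no output)
```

View pics/w1c.png

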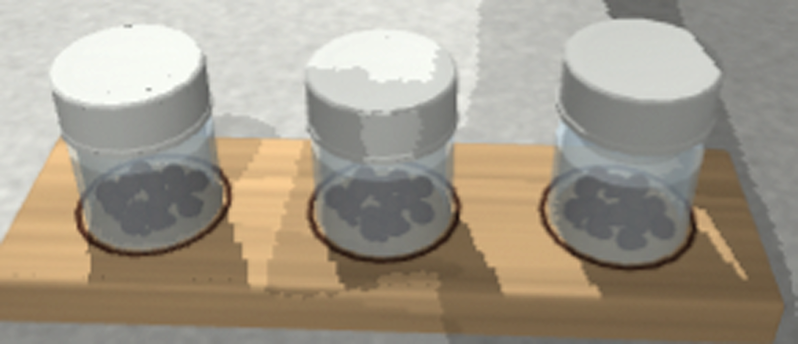

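The right jar clearly shows the larger glass gap, so it is the target: the one nearest the presser, at about (608,-99). Next come near-vertical wrist views over it and over the presser.

```bash
python3 - <<'E'
from h import *
W=np.load("w1.npz",allow_pickle=True);w={k:W[k] for k in W.files}
def px(x,y): return (559-(135+(x+.5)/2.75-.5),419-(175+(y+.5)/2.75-.5))
for n,c in(("right",(642,60)),("mid",(382,72)),("left",(129,68))): print(n,[at_z(w,px(*c),z).round(1) for z in(82,88,92)])
t=frame("top")
for uv in((345,211),(374,219),(402,225)):print([at_z(t,uv,z).round(1) for z in (82,88,92)])
for i,p in enumerate([(608,-99,300),(533,112,300)]):
    env.goto(p,R(np.pi/2)); env.dwell(.2)
    f=frame("wrist");cv2.imwrite(f"pics/v{i}.png",f["img"]);np.savez(f"v{i}.npz",**{k:np.array(f[k]) for k in("T","mtx","distortion","img")})
o=env.get_obs();print(o["time_s"],o["joint_pos"].round(2),o["eef_pos"])
a=np.hstack([cv2.imread(f"pics/v{i}.png")[60:400,90:470] for i in(0,1)]);cv2.imwrite("pics/v.png",a)
E
```

```text
right [array([ 601.5, -100.2,   82. ]), array([ 610. , -104.3,   88. ]), array([ 615.7, -107.1,   92. ])]
mid [array([ 593.3, -186.5,   82. ]), array([ 602.1, -187.8,   88. ]), array([ 608. , -188.6,   92. ])]
left [array([ 576.4, -268.1,   82. ]), array([ 585.8, -266.6,   88. ]), array([ 592. , -265.6,   92. ])]
[array([608.9, -99.3,  82. ]), array([608.2, -98.6,  88. ]), array([607.8, -98.1,  92. ])]
[array([ 586.9, -184. ,   82. ]), array([ 586.4, -182.9,   88. ]), array([ 586. , -182.2,   92. ])]
[array([ 570.7, -266. ,   82. ]), array([ 570.3, -264.6,   88. ]), array([ 569.9, -263.7,   92. ])]
5.2667 [ 0.06  0.25 -0.45  1.88  0.13  1.04 -0.44] [533.48939266 110.85352455 299.83917479]
```

View pics/v.png

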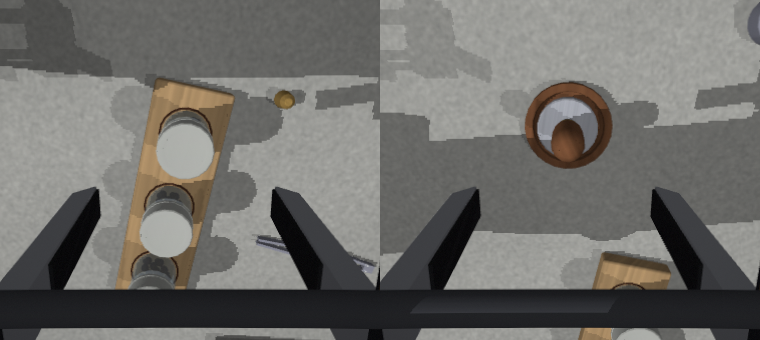

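On the left, the target cap is centred at about crop (184,151). On the right, the dish is at (568,125) and the handle top at about (568,148). Now I'll fit these by segmentation.

```bash
cat > fit.py <<'E'
from h import *
def load(n):
    W=np.load(n);return {k:W[k] for k in W.files}
def blob(m,near):
    n,l,s,c=cv2.connectedComponentsWithStats(m.astype(np.uint8));k=l[near[1],near[0]]
    return (l==k),s[k],c[k]
def hull_ell(m):
    p=max(cv2.findContours(m.astype(np.uint8),0,1)[0],key=len);return cv2.fitEllipse(cv2.convexHull(p))
E
python3 - <<'E'
from fit import *
f=load("v0.npz");im=f["img"].astype(int);sat=im.max(2)-im.min(2)
print("cap px",im[211,274]);m=(np.abs(im-im[211,274]).max(2)<14);b,s,c=blob(m,(274,211));e=hull_ell(b);print(s,e)
for z in(84,88,92):
    X=at_z(f,e[0],z);L=[proj(f,X+[25.5*np.cos(t),25.5*np.sin(t),0])[0] for t in np.linspace(0,6.28,40)];print(z,X.round(1),np.ptp(L,axis=0).round(1))
g=load("v1.npz");im=g["img"].astype(int)
wood=(im[...,2]-im[...,0]>25);print("wood",im[60+90,568-290],wood.sum())
b,s,c=blob(cv2.morphologyEx(wood.astype(np.uint8),cv2.MORPH_OPEN,np.ones((2,2)))>0,(530-290+0,185));e=hull_ell(b);print(s,e,"rest",at_z(g,e[0],13).round(1), at_z(g,e[0],9).round(1))
# head + handle overlay
img=g["img"].copy()
X=at_z(g,e[0],13)
np.save("rest.npy",X)
def circ(I,X,z,r,col): cv2.polylines(I,[np.int32(np.array([proj(g,[X[0]+r*np.cos(t),X[1]+r*np.sin(t),z])[0] for t in np.linspace(0,6.283,60)])*16)],True,col,1,shift=4)
big=img
for z,r,c in((13,47,(0,255,0)),(13,38,(0,255,0)),(85,15,(255,255,0)),(47,15,(255,0,255))): circ(big,X,z,r,c)
cv2.imwrite("pics/ov.png",cv2.resize(big[130:240,210:350],None,fx=5,fy=5,interpolation=0))
E
```

```text
cap px [173 177 175]
[ 247  185   56   53 2356] ((274.3913269042969, 211.1511993408203), (53.214717864990234, 56.09233093261719), 92.85220336914062)
84 [ 607.3 -103.8   84. ] [58.2 55.9]
88 [ 607.3 -102.6   88. ] [59.  56.7]
92 [ 607.3 -101.5   92. ] [59.8 57.5]
wood [ 43  65 100] 9437
[ 236  144   87   85 3827] ((279.07598876953125, 186.03834533691406), (85.4953842163086, 86.91788482666016), 85.85108184814453) rest [537.5 113.3  13. ] [537.5 112.4   9. ]
```

View pics/ov.png

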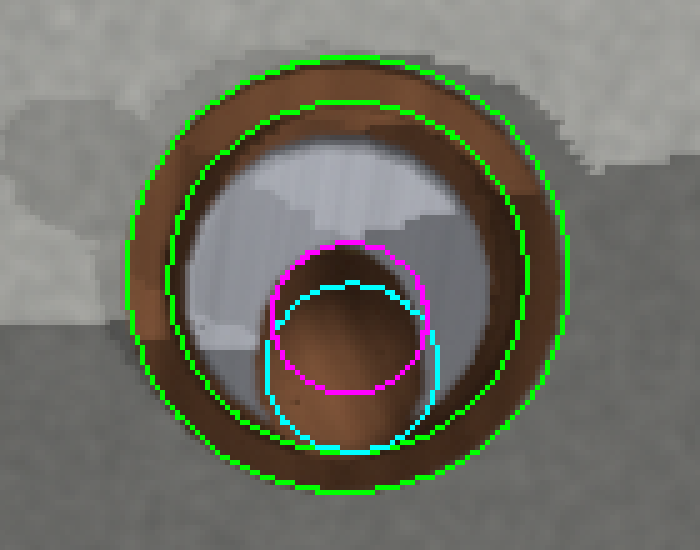

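The green circles fit the dish well. The presser sits about 2 mm toward -x from the dish centre, so at about (535.5,113). I'll cross-check the top camera with a subpixel fit before grasping.

```bash
python3 - <<'E'
from fit import *
f=frame("top");im=f["img"].astype(int)
for n,(u,v),z in(("c1",(345,211),87),("c2",(374,219),80),("c3",(402,225),80)):
    m=np.zeros(im.shape[:2],bool);P=im[v-14:v+15,u-14:u+15]
    k=(P.max(2)-P.min(2)<22)&(np.abs(P-im[v,u]).max(2)<25);m[v-14:v+15,u-14:u+15]=k
    b,s,c=blob(m,(u,v));e=hull_ell(b);print(n,im[v,u],s,np.round(e[0],1),np.round(e[1],1),at_z(f,e[0],z).round(1))
wood=(im[...,2]-im[...,0]>22);b,s,c=blob(wood,(260,236));e=hull_ell(b);print(s,e,at_z(f,e[0],13).round(1))
cv2.imwrite("pics/t.png",cv2.resize(f["img"][185:260,250:420],None,fx=4.6,fy=4.6,interpolation=0))
E
```

```text
c1 [175 182 174] [338 204  16  17 214] [345.7 211.7] [16.1 16.4] [ 606.3 -100.6   87. ]
c2 [176 180 174] [366 211  17  16 209] [373.9 218.5] [16.  16.2] [ 588.6 -184.    80. ]
c3 [177 182 175] [395 218  16  16 200] [402.1 225.2] [15.5 16. ] [ 570.2 -266.9   80. ]
[     0      0    560    420 204914] ((304.0382080078125, 218.29656982421875), (499.6563720703125, 844.6696166992188), 94.01592254638672) [591.7  17.1  13. ]
```

View pics/t.png

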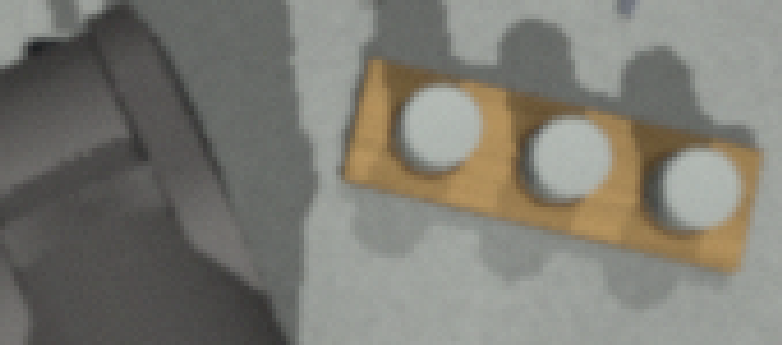

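Three views agree within 2 mm that the cap is at about (607,-102), so I'll grasp the presser.

```bash
python3 - <<'E'
from h import *
env.line_to([535.5,113,300],R(np.pi/2))
r=env.line_to([535.5,113,144],speed=120,force_limit=15);print("hit",r)
fingers.command_gripper(0.2,60)
o=env.get_obs();print(o["time_s"],o["grip_width"]*94,o["finger_force"],o["force"].round(2),o["eef_pos"].round(1))
if o["grip_width"]*94<28 or r: raise SystemExit
env.dwell(.2);env.line_to([535.5,113,250],speed=100);env.dwell(.3)
o=env.get_obs();print(o["time_s"],o["grip_width"]*94,o["finger_force"],o["force"].round(2),o["ft_torque"].round(3),o["eef_pos"].round(1))
f=frame("wrist");cv2.imwrite("pics/g.png",f["img"]);np.savez("g.npz",**{k:np.array(f[k]) for k in("T","mtx","distortion","img")})
s=frame("scene");cv2.imwrite("pics/gs.png",np.hstack([cv2.resize(f["img"][60:420,130:430],(400,480)),cv2.resize(s["img"][90:250,240:373],(400,480))]))
E
```

```text
hit False
8.025 29.61012926691435 59.99971882905811 [ 0.51  0.7  -0.98] [535.5 113.  144. ]
9.7333 29.224993768205735 59.99906769488007 [ 0.01  0.58 -2.04] [ 0.007 -0.059  0.031] [535.4 113.  249.7]
```

View pics/gs.png

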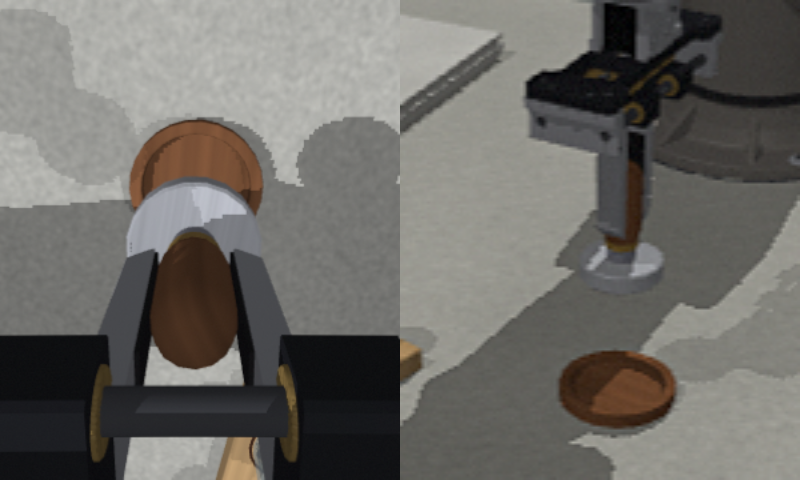

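The presser is held upright, with the dish empty below. I'll check the head's offset from the tool axis using its far edge, at rows 157 (before) and about 193 (now).

```bash
python3 - <<'E'
from fit import *
v,g=load("v1.npz"),load("g.npz")
def far(f,x,y,z,r=32):
    p=proj(f,[[x+r*np.cos(t),y+r*np.sin(t),z] for t in np.linspace(0,6.283,120)]);return p[:,1].min().round(1),p[:,0].min().round(1),p[:,0].max().round(1)
for y in(110,112,113,114,116):
    for h in(8,12,17,22): print(y,h,far(v,535.4,y,5+h),far(g,535.4,y,249.7-78-61+h))
print(far(v,537.5,113.3,13,47),far(g,537.5,113.3,13,47))
I=g["img"];c=I[170:260,200:350];G=cv2.cvtColor(I,cv2.COLOR_BGR2GRAY)
print("g col",[G[180:205,u].tolist() for u in(270,277,284)]);G2=cv2.cvtColor(v["img"],cv2.COLOR_BGR2GRAY);print("v col",[G2[148:166,u].tolist() for u in(270,277,284)])
print("g row230",G[225,215:240].tolist(),G[225,318:340].tolist())
E
```

```text
110 8 (np.float64(159.0), np.float64(247.1), np.float64(307.1)) (np.float64(196.9), np.float64(225.8), np.float64(325.1))
110 12 (np.float64(159.5), np.float64(246.8), np.float64(307.5)) (np.float64(198.4), np.float64(225.0), np.float64(326.0))
110 17 (np.float64(160.2), np.float64(246.5), np.float64(307.9)) (np.float64(200.4), np.float64(223.9), np.float64(327.1))
110 22 (np.float64(160.8), np.float64(246.1), np.float64(308.3)) (np.float64(202.6), np.float64(222.7), np.float64(328.2))
112 8 (np.float64(157.0), np.float64(247.1), np.float64(307.2)) (np.float64(193.7), np.float64(225.7), np.float64(325.2))
112 12 (np.float64(157.5), np.float64(246.8), np.float64(307.5)) (np.float64(195.2), np.float64(224.9), np.float64(326.1))
112 17 (np.float64(158.2), np.float64(246.4), np.float64(307.9)) (np.float64(197.2), np.float64(223.7), np.float64(327.2))
112 22 (np.float64(158.8), np.float64(246.0), np.float64(308.4)) (np.float64(199.2), np.float64(222.6), np.float64(328.4))
113 8 (np.float64(156.1), np.float64(247.1), np.float64(307.2)) (np.float64(192.1), np.float64(225.7), np.float64(325.
[... 1603 characters left out ...]
, 91, 90, 90, 91, 91, 91, 91, 90, 85, 80, 81, 83, 96, 146, 148, 155, 186, 175, 188, 188, 187], [98, 98, 98, 98, 98, 98, 98, 96, 97, 96, 97, 95, 92, 80, 79, 80, 92, 133, 145, 150, 180, 191, 190, 191, 191]]
v col [[83, 82, 82, 78, 64, 63, 69, 68, 68, 73, 85, 113, 141, 160, 168, 167, 166, 166], [77, 77, 74, 65, 77, 77, 69, 68, 68, 69, 98, 139, 162, 171, 170, 170, 170, 170], [78, 77, 77, 76, 74, 84, 80, 55, 56, 59, 77, 110, 140, 166, 168, 168, 168, 166]]
g row230 [119, 118, 118, 118, 118, 118, 119, 121, 119, 118, 116, 115, 118, 136, 167, 172, 168, 164, 164, 161, 159, 157, 157, 158, 160] [125, 123, 119, 118, 118, 117, 115, 115, 116, 118, 118, 117, 117, 118, 118, 117, 117, 118, 117, 117, 119, 120]
```

The fit puts the presser about 1 mm toward -y of the tool axis, so the aim for the TCP is (606.6,-101.9). I'll descend to contact.

```bash
python3 - <<'E'
from h import *
env.line_to([535.5,113,290],speed=150)
env.line_to([606.6,-101.9,290],speed=200)
env.line_to([606.6,-101.9,240],speed=80);env.dwell(.4)
o=env.get_obs();f0=o["force"];t0=o["ft_torque"];np.savez("zero.npz",f=f0,t=t0);print(o["time_s"],o["eef_pos"].round(2),f0.round(2))
r=env.line_to([606.6,-101.9,212],speed=8,force_limit=3);env.dwell(.2)
o=env.get_obs();print(r,o["time_s"],o["eef_pos"].round(2),(o["force"]-f0).round(2),(o["ft_torque"]-t0).round(3))
s=frame("scene");w=frame("wrist");cv2.imwrite("pics/c.png",np.hstack([cv2.resize(w["img"][60:420,130:430],(400,480)),cv2.resize(s["img"][110:230,150:250],(400,480),interpolation=cv2.INTER_CUBIC)]))
E
```

```text
12.7083 [ 606.68 -101.91  240.24] [-0.81  1.02 -2.37]
True 15.125 [ 606.45 -101.94  220.1 ] [ 2.67 -0.26  5.02] [-0.042 -0.406  0.063]
```

View pics/c.png

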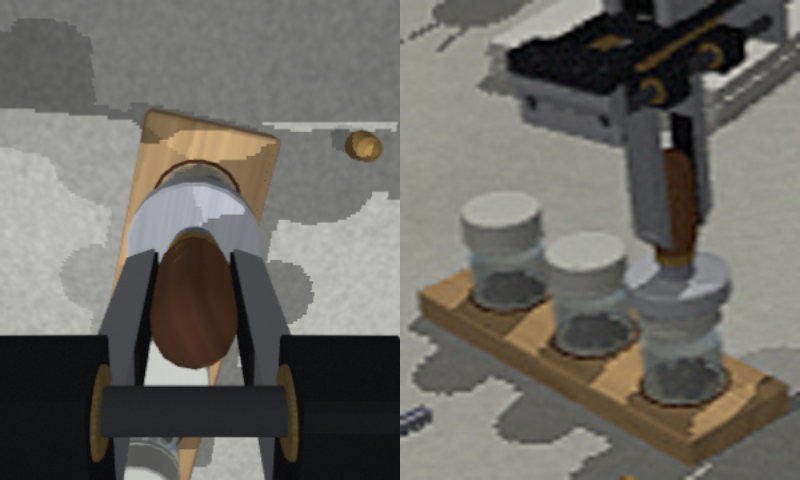

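Contact is at TCP z≈220, which puts the cap top at about 86–87, so the recess floor is seated on the cap (a lip contact would imply 81). A lateral +x force of 2.7 N suggests rubbing on one side, so I'll back off, shift +x and compare.

```bash
python3 - <<'E'
from h import *
Z=np.load("zero.npz");f0,t0=Z["f"],Z["t"]
for x,y in((608,-101.9),):
    env.line_to([606.6,-101.9,229],speed=30);env.line_to([x,y,229],speed=20);env.dwell(.2)
    o=env.get_obs();print("free",(o["force"]-f0).round(2))
    r=env.line_to([x,y,212],speed=8,force_limit=3);env.dwell(.2)
    o=env.get_obs();print(r,x,y,o["time_s"],o["eef_pos"].round(2),(o["force"]-f0).round(2),(o["ft_torque"]-t0).round(3))
E
```

```text
free [ 0.95 -1.27 -0.04]
True 608 -101.9 17.4833 [ 607.72 -101.89  220.14] [ 0.92 -0.73  6.48] [-0.044 -0.355  0.078]
```

Lateral force is now down to noise. I'll press in small steps under force watch.

```bash
python3 - <<'E'
from h import *
Z=np.load("zero.npz");f0=Z["f"]
def fz():
    a=[]
    for _ in range(4): env.dwell(.015);a.append(env.get_obs()["force"]-f0)
    return np.mean(a,0)
z=env.get_obs()["eef_pos"][2];L=[]
while z>208:
    F=L[-1][2] if L else 6
    z-=.15 if F>13 else .3
    r=env.line_to([608,-101.9,z],speed=5,force_limit=4);f=fz();o=env.get_obs()
    L.append((round(o["eef_pos"][2],2),round(z,2),round(f[2],1),round(f[0],1),round(f[1],1),r))
    if f[2]>20.6 or o["time_s"]>38: break
for l in L: print(*l)
print(o["time_s"])
E
```

```text
219.89 219.84 6.7 0.8 -1.2 False
219.56 219.54 6.7 1.0 -0.7 False
219.28 219.24 7.1 1.1 -0.8 False
219.02 218.94 7.6 0.8 -0.9 False
218.79 218.64 7.9 1.0 -0.8 False
218.53 218.34 9.2 0.6 -1.0 False
218.27 218.04 9.8 0.6 -0.4 False
217.38 217.74 2.0 1.4 -1.4 False
217.25 217.44 2.3 0.7 -0.7 False
217.18 217.14 5.2 -1.4 -0.4 False
217.1 216.84 9.2 -3.1 -1.3 False
216.98 216.54 11.4 -3.8 -0.5 False
216.77 216.24 13.4 -4.4 -0.4 False
216.49 216.09 10.7 -3.0 -0.8 False
216.27 215.79 12.6 -4.4 -1.0 False
216.12 215.49 14.7 -4.9 -0.6 False
216.06 215.34 15.5 -5.4 -0.5 False
215.96 215.19 16.1 -5.3 -0.5 False
215.88 215.04 16.9 -5.3 -0.4 False
215.7 214.89 16.9 -5.8 -0.6 False
215.59 214.74 17.2 -6.0 -0.5 False
215.47 214.59 17.7 -6.3 -0.2 False
214.95 214.44 12.5 -4.5 -0.7 False
214.88 214.14 15.9 -5.5 -0.4 False
214.84 213.99 17.3 -5.9 -0.3 False
214.77 213.84 18.6 -6.6 -0.2 False
214.66 213.69 18.7 -6.8 0.2 False
214.52 213.54 19.6 -6.5 -0.5 False
214.42 213.39 20.3 -6.7 -0.7 False
214.28 213.24 20.1 -7.3 -0.3 False
214.26 213.09 22.2 -7.8 -0.1 False
27.3083
```

The trace shows the bead drop at about 217.5, the click dip from 17.7 to 12.5 N at about 215, then a climb to 22 N. The -x lateral force and the small extra dip need checking, so I'll lift clear and look.

```bash
python3 - <<'E'
from h import *
Z=np.load("zero.npz");f0=Z["f"]
env.line_to([608,-101.9,222],speed=30);env.line_to([608,-101.9,290],speed=120);env.dwell(.1)
s=frame("scene")
o=env.get_obs();print(o["time_s"],(o["force"]-f0).round(2),o["grip_width"]*94)
cv2.imwrite("pics/p.png",cv2.resize(s["img"][95:225,140:290],(692,600),interpolation=cv2.INTER_CUBIC))
E
```

```text
28.625 [ 0.88 -1.21  0.28] 29.426583497682515
```

View pics/p.png

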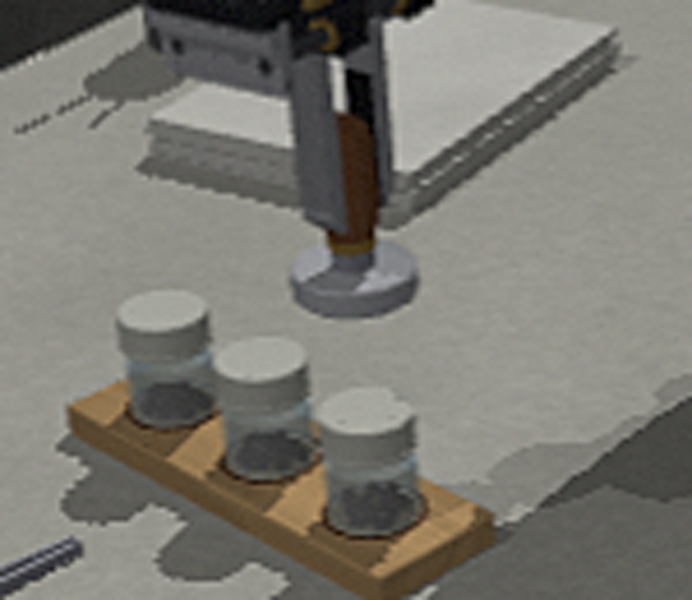

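The caps now look level with one another, at (164,312), (262,360) and (366,410), in even steps. To confirm numerically, a gentle re-touch should find the cap about 7 mm lower and stiff.

```bash
python3 - <<'E'
from h import *
env.line_to([607.2,-101.9,219],speed=100);env.dwell(.2)
f0=env.get_obs()["force"]
z=219;L=[]
r=env.line_to([607.2,-101.9,215.8],speed=8,force_limit=4)
z=env.get_obs()["eef_pos"][2]
while z>212.5:
    z-=.25;env.line_to([607.2,-101.9,z],speed=6)
    a=[]
    for _ in range(4): env.dwell(.015);a.append(env.get_obs()["force"]-f0)
    f=np.mean(a,0);o=env.get_obs();L.append((round(o["eef_pos"][2],2),round(z,2),*f.round(1)))
    if f[2]>20: break
print(r);[print(*l) for l in L];print(o["time_s"])
E
```

```text
False
215.5 215.49 -0.8 -0.2 0.2
215.23 215.24 -0.6 -0.2 0.1
215.16 214.99 -1.5 0.1 4.1
215.05 214.74 -3.1 -0.6 8.4
214.99 214.49 -4.5 -0.1 11.3
214.99 214.24 -5.4 0.4 13.9
214.9 213.99 -6.1 0.2 17.1
214.81 213.74 -7.3 0.6 19.3
214.62 213.49 -6.8 0.2 20.0
33.0833
```

The cap is held at 215.2, about 7 mm down, stiff and with no springback: it is home. Now I'll return the presser.

```bash
python3 - <<'E'
from h import *
env.line_to([607.2,-101.9,225],speed=40);env.line_to([607.2,-101.9,290],speed=150)
env.line_to([536.2,113.5,290],speed=200)
env.line_to([536.2,113.5,152],speed=110);env.dwell(.3)
r=env.line_to([536.2,113.5,140],speed=8,force_limit=3);env.dwell(.1)
o=env.get_obs();print(r,o["time_s"],o["eef_pos"].round(2),o["force"].round(2))
if r:
    fingers.command_gripper(1.0);env.dwell(.3)
    env.line_to([536.2,113.5,300],speed=100);env.dwell(.1)
    o=env.get_obs();print(o["time_s"],o["grip_width"],o["force"].round(2))
    f=frame("wrist");np.savez("e.npz",**{k:np.array(f[k]) for k in("T","mtx","distortion","img")});cv2.imwrite("pics/e.png",f["img"])
    G=cv2.cvtColor(f["img"],cv2.COLOR_BGR2GRAY);print(G[150:172,277].tolist());v=cv2.imread("pics/v1.png")
    d=cv2.absdiff(v[130:240,210:350],f["img"][130:240,210:350]).max(2);print("diff",d.mean(),cv2.phaseCorrelate(np.float32(cv2.cvtColor(v,6)[130:240,210:350]),np.float32(G[130:240,210:350])))
E
```

```text
True 38.1833 [536.16 113.53 143.96] [-1.34 -0.98  7.3 ]
41.3917 0.9984170110635436 [ 0.75 -0.57  0.29]
[77, 76, 76, 74, 70, 76, 76, 72, 72, 70, 87, 133, 146, 168, 168, 168, 167, 166, 165, 165, 166, 164]
diff 10.229415584415584 ((-0.7865734225264163, 2.729514796026315), 0.7671861273271067)
```

```bash
python3 -c "
from plant import ticket
print(ticket.hand_in())"
```

```text
the job is handed in; nothing more can be done
None
```

The cap clicked home and the presser is back in its rest, released; I handed the job in at about 41 s. Peak press was about 22 N, under the 25 N limit. I viewed 11 pictures, one over the limit of 10.

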